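# Close the shaker wells with their own lids

### The job

Close the three shaker wells in the serving board for the night, each with the lid that belongs to it: the lids look alike, but each drops down flat on the board over one well only, so find out by trying. Move the lids about by their knobs, keeping them down on the board or just clear of it all the way rather than carrying them through the air, and leave the other things standing where they are.

Things in the scene. Friction and masses are not known exactly. Their poses are not given: they have to be found in the camera images.
- board: fixed dark wooden board, 224 mm (x, away from the robot) by 400 mm (y, to the left), 24 mm thick; origin: centre of its underside, on the table. Three wells are sunk in its far half at x = 64, y = 137, 19 and -99 mm; the lids start in its near half at x about -64 mm, one opposite each well (within 6 mm in y). A carton and a lime stand on its right end, from y = -150 on
- well_1 (a point): centre of the left well's mouth, on the board's surface 24 mm above the table, axes as the board's: a perforated crown flush with the board, in a groove 8 mm wide, 9 deep, mean diameter 55, 61 or 67 mm (one of each, differs from run to run). Only the lid of that diameter drops in, 7 mm, until its disc lies on the board; the play is 1 mm all round. Any other lid stays up and slides on
- well_2 (a point): centre of the middle well's mouth, on the board's surface 24 mm above the table, axes as the board's: a perforated crown flush with the board, in a groove 8 mm wide, 9 deep, mean diameter 55, 61 or 67 mm (one of each, differs from run to run). Only the lid of that diameter drops in, 7 mm, until its disc lies on the board; the play is 1 mm all round. Any other lid stays up and slides on
- well_3 (a point): centre of the right well's mouth, on the board's surface 24 mm above the table, axes as the board's: a perforated crown flush with the board, in a groove 8 mm wide, 9 deep, mean diameter 55, 61 or 67 mm (one of each, differs from run to run). Only the lid of that diameter drops in, 7 mm, until its disc lies on the board; the play is 1 mm all round. Any other lid stays up and slides on
- lid_a: aluminium lid, one of three alike from above: disc 80 mm wide, 3 mm thick; on it a round wooden knob, 24 mm wide, 16 mm high; below, a round rim with a rounded foot, 6 mm thick, 7 mm deep, mean diameter 55, 61 or 67 mm (one of each; which is not told). Origin: centre of the rim's lower edge, z up; disc's top at 10 mm, knob's top at 26 mm. About 0.16 kg. Starts on its rim on the board's near half
- lid_b: aluminium lid, one of three alike from above: disc 80 mm wide, 3 mm thick; on it a round wooden knob, 24 mm wide, 16 mm high; below, a round rim with a rounded foot, 6 mm thick, 7 mm deep, mean diameter 55, 61 or 67 mm (one of each; which is not told). Origin: centre of the rim's lower edge, z up; disc's top at 10 mm, knob's top at 26 mm. About 0.16 kg. Starts on its rim on the board's near half
- lid_c: aluminium lid, one of three alike from above: disc 80 mm wide, 3 mm thick; on it a round wooden knob, 24 mm wide, 16 mm high; below, a round rim with a rounded foot, 6 mm thick, 7 mm deep, mean diameter 55, 61 or 67 mm (one of each; which is not told). Origin: centre of the rim's lower edge, z up; disc's top at 10 mm, knob's top at 26 mm. About 0.16 kg. Starts on its rim on the board's near half
- pick_box: bystander: small carton of picks, 30 x 46 x 64 mm, standing on the right end of the board; origin at the centre of its underside
- lime: bystander: lime, 57 x 46 x 45 mm, lying on the right end of the board; origin at the centre of its underside
- jar_e: bystander: glass jar 54 mm across, 84 mm high, right of the board; origin at the centre of its underside
- jar_d: bystander: glass jar 60 mm across, 86 mm high, right of the board; origin at the centre of its underside
- spice_jar_1: bystander: spice jar 41 mm across, 105 mm high, left of the board; origin at the centre of its underside
- spice_jar_2: bystander: spice jar 41 mm across, 105 mm high, left of the board; origin at the centre of its underside
- kraft_box: bystander: kraft carton 66 x 100 x 75 mm, on the near left of the table; origin at the centre of its underside

How it is judged:
By the outcome, as a careful person would: the job done as asked, in the order asked, and still so for the second after the job is handed in, with the robot touching nothing.
It also fails if it takes over 72 s, if anything falls off the work surface, if the arm or the gripper's body presses on something with over 40 N, if the wrist force passes 120 N, or if a joint passes its speed limit or range.

### The arm

A 6-joint arm with a two-finger parallel gripper is mounted at the origin on the work surface; the furniture and walls round the work are solid. World frame = base frame: x ahead of the robot, y to its left, z up, the work surface at z = 0. Lengths are in m, angles in rad, forces in N, time in s.
With the tool pointing down it reaches from about 0.4 to 0.825 m from the base axis. Payload 7 kg.
Tool frame: the origin (TCP) lies on the centre line of the jaws, within the pads' length; the fingertips stand 11 mm ahead of it and the grasp point (between the pads) lies 8 mm behind it; y points along the fingers, z is the direction in which the jaws open and shut, and the axes are right-handed (so a half turn about y gives the same grasp; the last joint's range is limited). The gripper opens to 88 mm and grips with 3 to 60 N. Pads are 19 mm wide; open, the fingers measure 130 mm over their backs; the gripper's body (78 mm by 193 mm) begins 47 mm behind the grasp point.
Start: joints at [1.514, 0.359, 0.012, 0, -1.224, -0.288], TCP at [0.228, 0.635, 0.207] pointing down, gripper open.
Joint ranges: [-3.07, 3.07], [-1.43, 2.12], [-1.02, 1.25], [-3.03, 1.67], [-3.05, -0], [-3.03, 3.03]. Speed limits (rad/s): [2.39, 2.39, 3.01, 3.14, 3.14, 3.14].

### API

Orientations are given as [roll, pitch, yaw] about the fixed x, y, z axes, in that order (R = Rz(yaw) Ry(pitch) Rx(roll)).
In Python, from workcell import status, eyes, finish_job gives the robot as it stands.
- The arm moves only by the shell command python3 -m jog 'ROWS' [OPENING] [FORCE]. ROWS is JSON, a list of rows, each an object with "slide": the shift along the tool's x, y, z in cm, a list of three; "angular": the turn, a rotation vector about the tool's x, y, z in degrees, a list of three. A call has 1 to 12 rows; each row shifts and turns the commanded pose from where the row before left it, along the tool's axes as they then stand; what a row does not reach is not made up. A row lasts 1/12 s, in which the tool goes at most 41.7 mm and 7.16 degrees, less where a joint would pass 70% of its speed; a pose out of reach is approached as far as the arm can. A call is refused whole if a number of a shift passes 4.17 or a number of a turn 7.16, either way. A call with a gripper value outside its range is refused whole. OPENING is the closure, from -1 (fully open) to 1 (shut), so that 0 is half open, set as the call begins (- or left out, the last holds). The fingers move at their own pace and stop on an object; FORCE is the grip in N (left out, the last holds). Time passes only in rows, so rows that do not move let the fingers close. It gives the time, the measured TCP pose, the force and the opening at its end, in the units of the state.
- status.read_state(): the state, without advancing time (a new reading comes with each control period).
- eyes.read_camera(name): name is "scene" or "side" or "wrist"; returns (picture, depth): 480x640x3 uint8, blue, green, red; 480x640 float32, m along the optical axis (not along the pixel's ray), 0 where there is no reading.
- eyes.get_calibration(name): a dict with "fx", "fy", "cx", "cy" (pixels), "origin" and "orientation" of the camera in the world. Camera axes: x right, y down, z forward; pixel columns grow to the right and rows downward; lengths in m; the calibration is good to about 2 mm. A picture is of the moment at which its call begins: read the wrist's pose just before it. get_calibration takes no time and is no camera call; for the wrist camera it gives the pose at the moment of the call.
- finish_job(): hands the job in, once; it reports no verdict.
The state is a dict: "t": time; "joint_positions": joint angles; "joint_velocities": joint speeds; "tau": joint torques, N m; "eef_pos": TCP position; "eef_rot": TCP orientation; "ft_force": force on the tool from outside, world axes, zero at the start; "torque": the same for the moment, N m; "grip_width": finger opening in m.
Only numpy, scipy, OpenCV 4.12 (cv2) and the standard library are available. Lean on these libraries where they do the work, as an engineer would, in place of code of your own. Each camera call takes 0.05 s, during which the arm holds its last target. There are 200 camera calls.

## Working session

There is one attempt and no reset: what is moved stays moved. The work goes in short steps, Python scripts to look and compute and a shell command to move; the robot and the scene stay as the last step left them, time stands still between calls to the robot, and variables do not carry over. Pictures are saved under pics/ and viewed, on a budget of 10 in all, crops included, one or two more only if the job needs it, and the job is handed in when it is done.

```bash
mkdir -p pics; ls
python3 - <<'E'
from workcell import status, eyes
import cv2,numpy as np
print(status.read_state())
for n in("scene","side","wrist"): print(n,eyes.get_calibration(n))
for n in("scene","side"):
    p,d=eyes.read_camera(n); cv2.imwrite(f"pics/{n}0.png",p); np.save(f"{n}0.npy",d)
E
```

```text
pics
{'t': 0.0, 'joint_positions': array([ 1.51409164e+00,  3.59401383e-01,  1.10251314e-02, -3.59925005e-04,
       -1.22407294e+00, -2.88078734e-01]), 'joint_velocities': array([-8.79245283e-04,  5.37219424e-05, -6.47794960e-04, -7.40615395e-04,
        1.20836208e-03, -8.24560049e-04]), 'tau': array([-8.50701781e-04, -5.82715201e+01,  2.93045032e+01,  6.99696243e+00,
        6.78741460e-03, -1.82759322e-04]), 'eef_pos': array([0.2280063 , 0.63475884, 0.20579689]), 'eef_rot': array([-1.56911544e+00,  1.45240476e-04,  2.79668676e+00]), 'ft_force': array([ 0.00418107, -0.6390322 ,  0.51692584]), 'torque': array([-0.00027062, -0.01740438,  0.03151287]), 'grip_width': 0.08751210449725916}
scene {'fx': 569.1860645639484, 'fy': 569.1860645639484, 'cx': 327.8025725586239, 'cy': 238.56958111750117, 'origin': array([-0.51160476, -0.49445312,  0.71073168]), 'orientation': array([-2.12682006,  0.0220885 , -1.10159025])}
side {'fx': 556.4496598502072, 'fy': 556.4496598502072, 'cx': 314.4084290169571, 'cy': 243.68806176032268, 'origin': array([0.12292174, 0.94559715, 0.57225264]), 'orientation': array([-2.05471607,  0.00933682, -2.8235499 ])}
wrist {'fx': 430.24583332884276, 'fy': 430.24583332884276, 'cx': 326.0150910122372, 'cy': 242.46829497605233, 'origin': array([0.30260204, 0.60826496, 0.3840954 ]), 'orientation': array([ 2.84301770e+00, -1.26639028e-03, -1.91501315e+00])}
```

View pics/scene0.png

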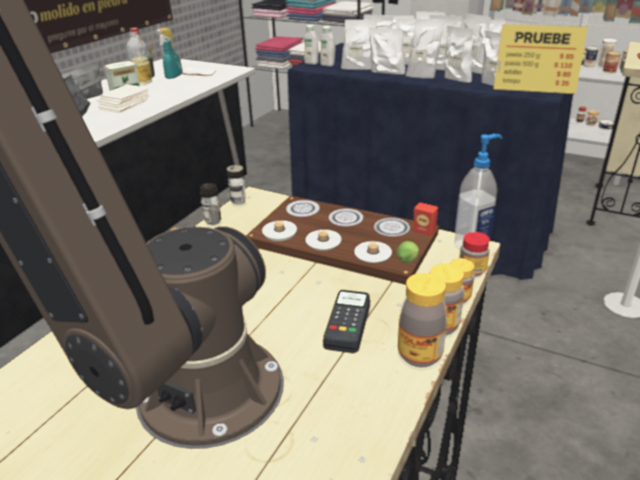

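View pics/side0.png

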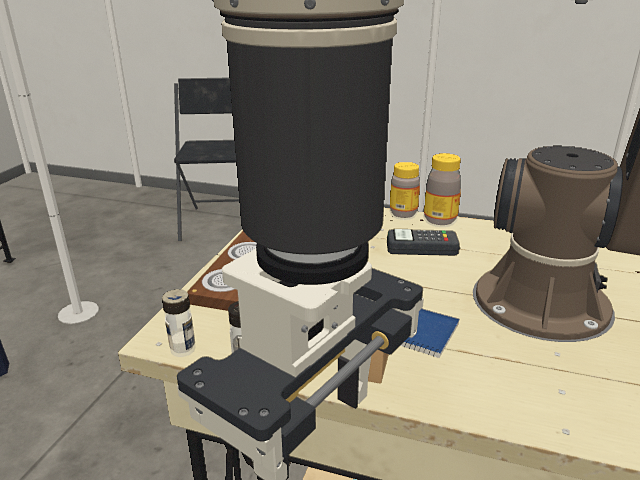

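The scene view shows the lids at about (279,230), (323,238) and (374,251), and the wells at (303,208), (346,217) and (392,226). The carton is at (426,217) and the lime at (408,251). In the side view the arm hides most of the board. Next I measure positions.

```bash
cat > h.py <<'E'
import numpy as np,cv2
from scipy.spatial.transform import Rotation as R
from workcell import status, eyes
def ray(c,u,v,z):
    M=R.from_euler('xyz',c['orientation']).as_matrix()
    d=M@np.array([(u-c['cx'])/c['fx'],(v-c['cy'])/c['fy'],1]); o=np.array(c['origin'])
    return o+d*(z-o[2])/d[2]
def blobs(mask,amin):
    n,l,s,ce=cv2.connectedComponentsWithStats(mask.astype(np.uint8))
    return [(ce[i],s[i]) for i in range(1,n) if s[i][4]>=amin]
E
python3 - <<'E'
from h import *
p=cv2.imread('pics/scene0.png'); c=eyes.get_calibration('scene')
hsv=cv2.cvtColor(p,cv2.COLOR_BGR2HSV).astype(int); H,S,V=hsv[...,0],hsv[...,1],hsv[...,2]
roi=np.zeros(S.shape,bool); roi[198:268,255:414]=1
for ce,s in blobs((S<60)&(V>110)&roi,40): print('grey',ce.round(1),s, ray(c,*ce,0.024).round(4), ray(c,*ce,0.034).round(4))
for ce,s in blobs((S>60)&(V>120)&roi,8): print('knob?',ce.round(1),s, ray(c,*ce,0.044).round(4))
b=((S>60)&(V<115)); b[:190]=0;b[285:]=0;b[:,:240]=0;b[:,450:]=0
k=max(blobs(b,500),key=lambda t:t[1][4]); print(k)
st=status.read_state(); Rt=R.from_euler('xyz',st['eef_rot']).as_matrix(); print(Rt.round(3))
E
```

```text
grey [264.9 206.5] [255 198  30  27 422] [0.5373 0.2326 0.024 ] [0.522  0.2221 0.034 ]
grey [302.4 207.9] [286 200  34  17 477] [0.5708 0.1427 0.024 ] [0.555  0.1334 0.034 ]
grey [345.6 216.9] [328 208  36  19 527] [0.5745 0.0248 0.024 ] [0.5587 0.0172 0.034 ]
grey [391.5 226.6] [374 217  36  20 566] [ 0.5781 -0.0932  0.024 ] [ 0.5622 -0.0991  0.034 ]
grey [279.1 230.8] [262 220  35  21 503] [0.4503 0.1382 0.024 ] [0.4363 0.129  0.034 ]
grey [323.1 239.9] [305 229  37  22 547] [0.4577 0.0259 0.024 ] [0.4436 0.0184 0.034 ]
grey [372.7 252. ] [354 241  39  22 594] [ 0.4591 -0.0958  0.024 ] [ 0.445  -0.1016  0.034 ]
grey [283.3 261.3] [261 251  52  17 508] [0.3444 0.0641 0.024 ] [0.332 0.056 0.034]
knob? [286.4 228.4] [255 198  82  57 978] [0.4383 0.11   0.044 ]
knob? [320.7 216.5] [308 212  24  12 116] [0.52  0.064 0.044]
knob? [301.5 217. ] [297 217  10   1  10] [0.4991 0.1043 0.044 ]
knob? [367.1 223.6] [350 216  32  18 159] [ 0.5355 -0.0489  0.044 ]
knob? [407.1 244.1] [397 221  17  39 385] [ 0.4912 -0.1629  0.044 ]
knob? [323.  235.2] [319 229   9  12  81] [0.447  0.0202 0.044 ]
knob? [348.9 243.8] [328 232  50  28 274] [ 0.4389 -0.0476  0.044 ]
knob? [390.9 245. ] [380 241  18  10  42] [ 0.4729 -0.1325  0.044 ]
knob? [372.8 247.7] [368 243  10  10  85] [ 0.4464 -0.101   0.044 ]
knob? [291.6 258.6] [258 248  80  20 207] [0.3356 0.0372 0.044 ]
knob? [342.8 255.5] [338 254  11   4  18] [ 0.3917 -0.0555  0.044 ]
knob? [394.6 262.5] [380 256  30  12  85] [ 0.4135 -0.164   0.044 ]
knob? [374.5 263. ] [371 263   8   1   8] [ 0.3941 -0.1272  0.044 ]
(array([370.04135107, 222.82620266]), array([ 245,  190,  205,   94, 4885], dtype=int32))
[[-0.941 -0.    -0.338]
 [ 0.338 -0.002 -0.941]
 [-0.    -1.     0.002]]
```

```bash
python3 -m jog '[{"slide":[-2.36,0,2.52],"angular":[0,0,0]},{"slide":[-2.36,0,2.52],"angular":[0,0,0]},{"slide":[-2.36,0,2.52],"angular":[0,0,0]},{"slide":[-2.36,0,2.52],"angular":[0,0,0]},{"slide":[-2.36,0,2.52],"angular":[0,0,0]},{"slide":[-2.36,0,2.52],"angular":[0,0,0]},{"slide":[-2.36,0,2.52],"angular":[0,0,0]},{"slide":[-2.36,0,2.52],"angular":[0,0,0]},{"slide":[-2.36,0,2.52],"angular":[0,0,0]},{"slide":[-2.36,0,2.52],"angular":[0,0,0]}]' 0.05 15
python3 -m jog '[{"slide":[-2.36,0,2.52],"angular":[0,0,0]},{"slide":[-2.36,0,2.52],"angular":[0,0,0]},{"slide":[-2.36,0,2.52],"angular":[0,0,0]},{"slide":[-2.36,0,2.52],"angular":[0,0,0]},{"slide":[-2.36,0,2.52],"angular":[0,0,0]},{"slide":[-2.36,0,2.52],"angular":[0,0,0]},{"slide":[-2.36,0,2.52],"angular":[0,0,0]},{"slide":[-2.36,0,2.52],"angular":[0,0,0]},{"slide":[-2.36,0,2.52],"angular":[0,0,0]},{"slide":[-2.36,0,2.52],"angular":[0,0,0]}]'
python3 -m jog '[{"slide":[0,0,0],"angular":[0,6.84,0]},{"slide":[0,0,0],"angular":[0,6.84,0]},{"slide":[0,0,0],"angular":[0,6.84,0]},{"slide":[0,0,0],"angular":[0,6.84,0]},{"slide":[0,0,0],"angular":[0,6.84,0]},{"slide":[0,0,0],"angular":[0,6.84,0]},{"slide":[0,0,0],"angular":[0,6.84,0]},{"slide":[0,0,0],"angular":[0,6.84,0]},{"slide":[0,0,0],"angular":[0,6.84,0]},{"slide":[0,0,0],"angular":[0,6.84,0]},{"slide":[0,0,0],"angular":[0,0,0]},{"slide":[0,0,0],"angular":[0,0,0]}]'
python3 - <<'E'
from h import *
c=eyes.get_calibration('wrist'); p,d=eyes.read_camera('wrist'); cv2.imwrite('pics/w1.png',p); np.save('w1.npy',d); np.save('w1c.npy',c,allow_pickle=True)
st=status.read_state(); print(st['t'],st['eef_pos'],R.from_euler('xyz',st['eef_rot']).as_matrix().round(4),st['grip_width'],c,st['joint_positions'])
E
```

```text
t: 0.93
eef_pos: [0.3652, 0.3165, 0.2066]
eef_rot: [-1.571, -0.0, 2.797]
ft_force: [0.3, 0.1, -0.4]
grip_width: 0.0419
t: 1.77
eef_pos: [0.5022, -0.0004, 0.2067]
eef_rot: [-1.571, -0.0, 2.797]
ft_force: [0.5, 0.8, -1.2]
grip_width: 0.0414
t: 2.77
eef_pos: [0.5018, 0.0013, 0.2065]
eef_rot: [-1.57, 0.0, 1.607]
ft_force: [-0.6, -0.1, 0.6]
grip_width: 0.0417
2.8167 [0.50187099 0.0013483  0.20660976] [[-3.640e-02 -3.000e-04 -9.993e-01]
 [ 9.993e-01 -0.000e+00 -3.640e-02]
 [-0.000e+00 -1.000e+00  3.000e-04]] 0.04198724439555198 {'fx': 430.24583332884276, 'fy': 430.24583332884276, 'cx': 326.0150910122372, 'cy': 242.46829497605233, 'origin': array([ 0.50415783, -0.07824003,  0.38481633]), 'orientation': array([ 2.84260363e+00, -3.51795557e-04, -3.10498871e+00])} [ 3.94757825e-01  7.16218570e-02 -3.61060957e-01 -9.05839171e-05
 -1.13843934e+00 -3.58304993e-01]
```

View pics/w1.png

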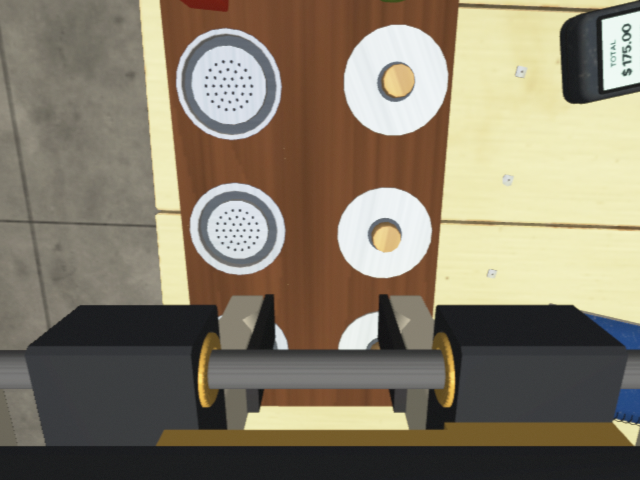

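Wrist view: right and middle wells at (229,84) and (237,229), their lids at (396,80) and (385,233). The left pair is hidden by the gripper. Next I fit the outlines.

```bash
cat >> h.py <<'E'
def fit(p,c,st,roi,z,kind):
    hsv=cv2.cvtColor(p,cv2.COLOR_BGR2HSV).astype(int); H,S,V=hsv[...,0],hsv[...,1],hsv[...,2]
    m={'grey':(S<70)&(V>60),'crown':(S<50)&(V>165),'knob':(S>90)&(V>150)}[kind]
    x0,y0,x1,y1=roi; w=np.zeros(m.shape,bool); w[y0:y1,x0:x1]=1
    cs,_=cv2.findContours((m&w).astype(np.uint8),cv2.RETR_EXTERNAL,cv2.CHAIN_APPROX_NONE)
    out=[]
    for k in cs:
        if cv2.contourArea(k)<200: continue
        k=cv2.convexHull(k)[:,0]
        P=np.array([ray(c,u,v,z)[:2] for u,v in k])
        A=np.c_[2*P,np.ones(len(P))]; s=np.linalg.lstsq(A,(P**2).sum(1),rcond=None)[0]
        r=np.sqrt(s[2]+s[0]**2+s[1]**2)
        out.append((s[:2],2*r,np.abs(np.hypot(*(P-s[:2]).T)-r).max()))
    return out
E
python3 - <<'E'
from h import *
p=cv2.imread('pics/w1.png'); c=np.load('w1c.npy',allow_pickle=True).item()
for n,roi,z,k in [('w3',(165,15,300,150),.024,'grey'),('w2',(180,170,300,285),.024,'grey'),('l3',(335,15,455,145),.034,'grey'),('l2',(328,180,440,285),.034,'grey'),('k3',(375,55,425,110),.050,'knob'),('k2',(365,210,410,260),.050,'knob'),]:
    for q in fit(p,c,None,roi,z,k): print(n,q[0].round(4),'dia',q[1].round(4),'res',q[2].round(4))
E
```

```text
w3 [ 0.635  -0.0724] dia 0.0596 res 0.0036
w3 [ 0.5817 -0.0937] dia 0.0832 res 0.0003
w2 [0.5777 0.0242] dia 0.0833 res 0.0003
l3 [ 0.3744 -0.0868] dia 0.0822 res 0.0075
l3 [ 0.4517 -0.1008] dia 0.0801 res 0.0002
l2 [0.4511 0.0202] dia 0.0803 res 0.0002
k3 [ 0.4521 -0.1007] dia 0.0224 res 0.0002
k2 [0.4516 0.0195] dia 0.0222 res 0.0003
```

```bash
python3 -m jog '[{"slide":[0.5,0,1.25],"angular":[0,0,0]},{"slide":[0.5,1.0,1.25],"angular":[0,0,0]},{"slide":[0.5,2.0,1.25],"angular":[0,0,0]},{"slide":[0.55,3.0,1.24],"angular":[0,0,0]},{"slide":[0,3.0,0],"angular":[0,0,0]},{"slide":[0,3.0,0],"angular":[0,0,0]},{"slide":[0,2.0,0],"angular":[0,0,0]},{"slide":[0,1.3,0],"angular":[0,0,0]},{"slide":[0,0.6,0],"angular":[0,0,0]},{"slide":[0,0,0],"angular":[0,0,0]},{"slide":[0,0,0],"angular":[0,0,0]}]'
python3 -m jog '[{"slide":[0,0,0],"angular":[0,0,0]},{"slide":[0,0,0],"angular":[0,0,0]},{"slide":[0,0,0],"angular":[0,0,0]},{"slide":[0,0,0],"angular":[0,0,0]},{"slide":[0,0,0],"angular":[0,0,0]}]' 0.9 15
python3 - <<'E'
from h import *
c=eyes.get_calibration('wrist'); p,d=eyes.read_camera('wrist'); cv2.imwrite('pics/w2.png',p)
st=status.read_state(); print(st['t'],st['eef_pos'],st['ft_force'],st['grip_width'])
E
```

```text
t: 3.73
eef_pos: [0.4516, 0.0204, 0.0482]
eef_rot: [-1.571, 0.0, 1.604]
ft_force: [0.2, -0.8, 0.7]
grip_width: 0.0416
t: 4.15
eef_pos: [0.4517, 0.0203, 0.0481]
eef_rot: [-1.571, -0.0, 1.603]
ft_force: [0.7, 0.6, -0.1]
grip_width: 0.0137
4.2 [0.4516289  0.02031833 0.04805551] [-0.2740133  -0.86143965  0.69082221] 0.00994357954144791
```

View pics/w2.png

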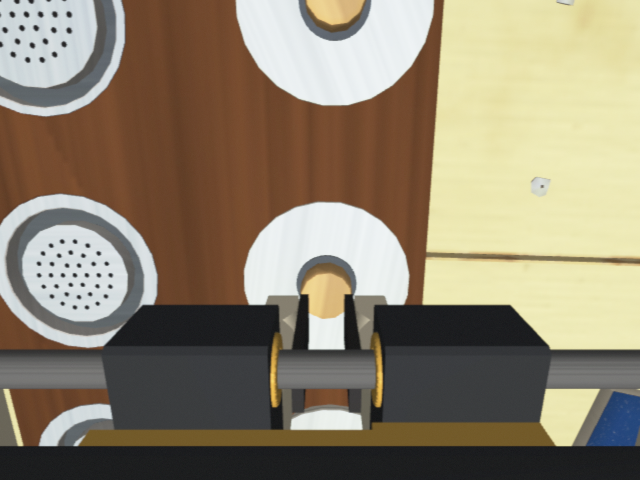

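The knob sits at (327,290), slightly off the fingers towards the camera, and the jaws closed past it. I'll check where the lid is now.

Run:
```python
from h import *
c=eyes.get_calibration('wrist'); st=status.read_state(); print(c)
p,d=eyes.read_camera('wrist')
M=R.from_euler('xyz',c['orientation']).as_matrix()
def proj(P): q=M.T@(np.array(P)-c['origin']); return np.array([c['cx']+c['fx']*q[0]/q[2],c['cy']+c['fy']*q[1]/q[2],q[2]]).round(3)
T=st['eef_pos']; print('TCP',proj(T),'tip',proj(T-[0,0,.011]), 'lidtop',proj([T[0],T[1],.034]))
def pt(u,v): z=d[v,u]; return M@np.array([(u-c['cx'])/c['fx']*z,(v-c['cy'])/c['fy']*z,z])+c['origin']
for u,v in [(327,275),(327,290),(327,305),(270,260),(320,220),(100,270),(180,250),(328,370),(300,320),(355,320),(300,300),(315,310)]: print(u,v,pt(u,v).round(4))
for q in fit(p,c,None,(235,195,420,300),.034,'grey'): print(q)
for q in fit(p,c,None,(0,190,160,350),.024,'grey'): print('w2',q)
print(st['grip_width'])
```

```text
{'fx': 430.24583332884276, 'fy': 430.24583332884276, 'cx': 326.0150910122372, 'cy': 242.46829497605233, 'origin': array([ 0.45349633, -0.0593439 ,  0.22628104]), 'orientation': array([ 2.84230415e+00,  6.10135065e-04, -3.10869219e+00])}
TCP [3.24582e+02 2.94841e+02 1.94000e-01] tip [3.24670e+02 2.85317e+02 2.04000e-01] lidtop [3.24693e+02 2.82842e+02 2.07000e-01]
327 275 [0.4509 0.01   0.0497]
327 290 [0.4507 0.0169 0.0503]
327 305 [0.4504 0.024  0.0507]
270 260 [0.4779 0.0095 0.034 ]
320 220 [ 0.4548 -0.0108  0.034 ]
100 270 [0.5643 0.0211 0.0244]
180 250 [0.5232 0.0089 0.0253]
328 370 [ 0.4515 -0.0095  0.1513]
300 320 [0.4605 0.0131 0.0869]
355 320 [0.4409 0.0119 0.0879]
300 300 [0.4612 0.0098 0.0771]
315 310 [0.4557 0.0268 0.0504]
(array([0.45107805, 0.02002634]), np.float64(0.07964651713065819), np.float64(0.0003898945576530019))
w2 (array([0.5777739 , 0.02423221]), np.float64(0.08309708816024547), np.float64(0.0007393391434921057))
0.00994357954144791
```

Run:
```python
from h import *
c=eyes.get_calibration('wrist'); p,d=eyes.read_camera('wrist')
M=R.from_euler('xyz',c['orientation']).as_matrix()
def pt(u,v): z=d[v,u]; return M@np.array([(u-c['cx'])/c['fx']*z,(v-c['cy'])/c['fy']*z,z])+c['origin']
for v in range(280,440,8): print(v,[pt(u,v).round(3).tolist() for u in (200,285,313,338)])
print(status.read_state()['grip_width'])
p,d=eyes.read_camera('side'); cv2.imwrite('pics/s2.png',p)
```

```text
280 [[0.514, 0.025, 0.024], [0.471, 0.019, 0.034], [0.457, 0.013, 0.05], [0.446, 0.012, 0.051]]
288 [[0.514, 0.029, 0.025], [0.471, 0.023, 0.035], [0.457, 0.016, 0.05], [0.446, 0.016, 0.05]]
296 [[0.515, 0.034, 0.023], [0.467, 0.01, 0.073], [0.456, 0.011, 0.071], [0.447, 0.011, 0.07]]
304 [[0.515, 0.038, 0.024], [0.466, 0.01, 0.081], [0.456, 0.011, 0.077], [0.447, 0.011, 0.078]]
312 [[0.479, -0.017, 0.142], [0.461, -0.018, 0.143], [0.456, 0.011, 0.084], [0.447, 0.011, 0.084]]
320 [[0.478, -0.017, 0.146], [0.453, -0.059, 0.226], [0.456, 0.011, 0.09], [0.447, 0.01, 0.091]]
328 [[0.477, -0.017, 0.15], [0.46, -0.018, 0.15], [0.456, 0.011, 0.096], [0.447, 0.011, 0.095]]
336 [[0.476, -0.017, 0.153], [0.46, -0.017, 0.152], [0.455, 0.011, 0.102], [0.447, 0.011, 0.101]]
344 [[0.475, -0.018, 0.156], [0.46, -0.018, 0.156], [0.455, 0.011, 0.106], [0.447, 0.01, 0.107]]
352 [[0.475, -0.016, 0.157], [0.46, -0.017, 0.157], [0.455, -0.012, 0.148], [0.449, -0.012, 0.148]]
360 [[0.475, -0.015, 0.158], [0.459, -0.016, 0.159], [0.455, -0.011, 0.15], [0.449, -0.011, 0.149]]
368 [[0.475, -0.013, 0.157], [0
[... 179 characters left out ...]
, -0.01, 0.158], [0.46, -0.011, 0.158], [0.454, -0.006, 0.152], [0.449, -0.007, 0.152]]
392 [[0.475, -0.008, 0.158], [0.459, -0.009, 0.158], [0.455, 0.023, 0.115], [0.447, 0.025, 0.112]]
400 [[0.476, -0.006, 0.157], [0.46, -0.006, 0.157], [0.455, 0.026, 0.115], [0.447, 0.027, 0.112]]
408 [[0.475, -0.005, 0.158], [0.459, -0.006, 0.158], [0.455, 0.028, 0.115], [0.447, 0.03, 0.113]]
416 [[0.476, -0.003, 0.158], [0.459, -0.003, 0.157], [0.455, 0.097, 0.035], [0.442, 0.097, 0.034]]
424 [[0.475, -0.002, 0.159], [0.459, -0.002, 0.158], [0.455, 0.101, 0.035], [0.442, 0.101, 0.034]]
432 [[0.475, -0.002, 0.161], [0.459, -0.002, 0.16], [0.454, -0.002, 0.16], [0.449, -0.002, 0.16]]
0.0059249988937304906
```

View pics/s2.png

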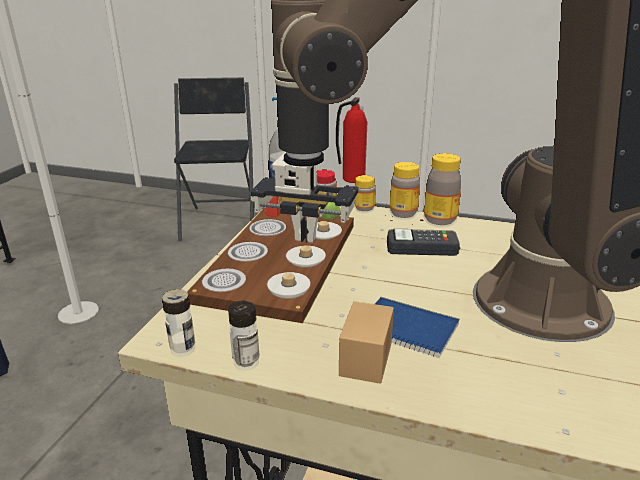

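The side view shows the jaws closed above the middle knob. By depth the fingertips are at z≈0.071, about 34 mm higher than the stated tool geometry gives. x and y agree. I'll trust the camera: open, then lower carefully while watching the force.

```bash
cat > tip.py <<'E'
from h import *
c=eyes.get_calibration('wrist'); p,d=eyes.read_camera('wrist')
M=R.from_euler('xyz',c['orientation']).as_matrix(); st=status.read_state()
v,u=np.mgrid[240:352,200:460]; z=d[240:352,200:460]
P=np.stack([(u-c['cx'])/c['fx']*z,(v-c['cy'])/c['fy']*z,z],-1)@M.T+c['origin']
F=(np.abs(P[...,1]-(st['eef_pos'][1]-.0095))<.0015)&(np.abs(P[...,0]-st['eef_pos'][0])<.06)&(z>0)&(P[...,2]>.036)
print('t',st['t'],'eef',st['eef_pos'].round(4),'F',st['ft_force'].round(1),'w',round(st['grip_width'],4),'front-face z pcts',np.percentile(P[F][:,2],[0,2,10,50]).round(4), F.sum())
E
python3 -m jog '[{"slide":[0,0,0],"angular":[0,0,0]},{"slide":[0,0,0],"angular":[0,0,0]},{"slide":[0,0,0],"angular":[0,0,0]},{"slide":[0,0,0],"angular":[0,0,0]},{"slide":[0,0,0],"angular":[0,0,0]}]' 0.05 15
python3 tip.py
python3 -m jog '[{"slide":[0,1.0,0],"angular":[0,0,0]},{"slide":[0,1.0,0],"angular":[0,0,0]},{"slide":[0,0.6,0],"angular":[0,0,0]},{"slide":[0,0,0],"angular":[0,0,0]},{"slide":[0,0,0],"angular":[0,0,0]}]'
python3 tip.py
```

```text
t: 4.77
eef_pos: [0.4515, 0.0203, 0.0477]
eef_rot: [-1.571, 0.0, 1.603]
ft_force: [0.1, 0.3, -0.3]
grip_width: 0.033
t 4.8167 eef [0.4514 0.0202 0.0477] F [-0.3  0.8 -0.6] w 0.0368 front-face z pcts [0.0361 0.0399 0.0496 0.0886] 3356
t: 5.23
eef_pos: [0.4513, 0.0201, 0.0216]
eef_rot: [-1.57, 0.001, 1.603]
ft_force: [0.0, -0.4, 0.5]
grip_width: 0.0417
t 5.2833 eef [0.4516 0.0203 0.0219] F [-0.5  0.   0. ] w 0.0414 front-face z pcts [0.036  0.0391 0.0463 0.0626] 3722
```

```bash
python3 -m jog '[{"slide":[0,0.4,0],"angular":[0,0,0]},{"slide":[0,0.3,0],"angular":[0,0,0]},{"slide":[0,0,0],"angular":[0,0,0]}]'
python3 -m jog '[{"slide":[0,0,0],"angular":[0,0,0]},{"slide":[0,0,0],"angular":[0,0,0]},{"slide":[0,0,0],"angular":[0,0,0]},{"slide":[0,0,0],"angular":[0,0,0]},{"slide":[0,0,0],"angular":[0,0,0]}]' 0.9 15
python3 - <<'E'
from h import *
c=eyes.get_calibration('wrist'); p,d=eyes.read_camera('wrist'); cv2.imwrite('pics/w3.png',p); np.save('w3c.npy',c,allow_pickle=True)
E
```

```text
t: 5.53
eef_pos: [0.4516, 0.0203, 0.0145]
eef_rot: [-1.571, -0.0, 1.603]
ft_force: [-0.6, -0.5, -0.6]
grip_width: 0.0414
t: 5.95
eef_pos: [0.4515, 0.0202, 0.0148]
eef_rot: [-1.571, -0.0, 1.603]
ft_force: [0.9, -0.9, 0.1]
grip_width: 0.0236
```

View pics/w3.png

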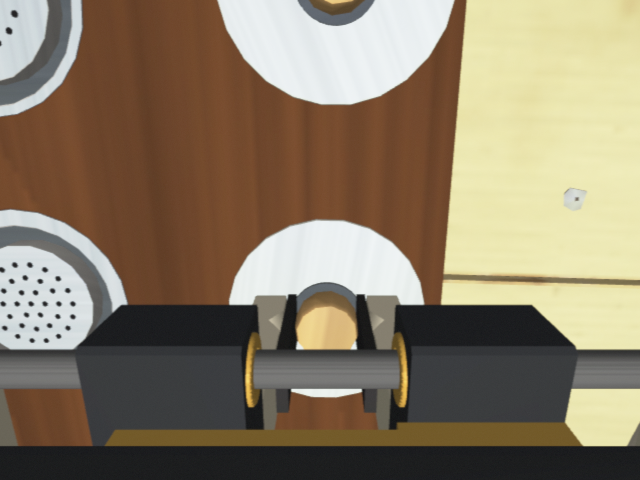

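Gripped: the knob is at (327,320) between the pads, with 23.6 mm opening. Measure lid relative to well.

Run:
```python
from h import *
p=cv2.imread('pics/w3.png'); c=np.load('w3c.npy',allow_pickle=True).item()
for n,roi,z in [('l2',(215,205,440,296),.034),('w2',(0,200,140,300),.024)]:
    for q in fit(p,c,None,roi,z,'grey'): print(n,q[0].round(4),q[1].round(4),q[2].round(4))
st=status.read_state(); print(st['eef_pos'],st['t'])
```

```text
l2 [0.4509 0.0198] 0.0792 0.0002
w2 [0.5673 0.0126] 0.0588 0.0039
[0.45154399 0.0202528  0.01483827] 6.0
```

```bash
python3 -m jog '[{"slide":[0,-0.1,0],"angular":[0,0,0]},{"slide":[0,0,-1.0],"angular":[0,0,0]},{"slide":[0,0,-2.0],"angular":[0,0,0]},{"slide":[0,0,-2.5],"angular":[0,0,0]},{"slide":[0,0,-2.5],"angular":[0,0,0]},{"slide":[0,0,-2.3],"angular":[0,0,0]},{"slide":[0,0,-1.5],"angular":[0,0,0]},{"slide":[0,0,-0.7],"angular":[0,0,0]},{"slide":[0,0,-0.18],"angular":[0,0,0]},{"slide":[0,0,0],"angular":[0,0,0]},{"slide":[0,0,0],"angular":[0,0,0]}]'
python3 -m jog '[{"slide":[0,0.1,0],"angular":[0,0,0]},{"slide":[0,0.1,0],"angular":[0,0,0]},{"slide":[0,0.1,0],"angular":[0,0,0]},{"slide":[0,0,0],"angular":[0,0,0]},{"slide":[0,0,0],"angular":[0,0,0]}]'
```

```text
t: 6.92
eef_pos: [0.5772, 0.0241, 0.0154]
eef_rot: [-1.57, 0.0, 1.603]
ft_force: [-0.3, 0.7, -1.7]
grip_width: 0.0231
t: 7.33
eef_pos: [0.578, 0.0244, 0.0128]
eef_rot: [-1.571, 0.0, 1.603]
ft_force: [-0.5, -0.5, -1.2]
grip_width: 0.0235
```

```bash
python3 -m jog '[{"slide":[0,0.1,0],"angular":[0,0,0]},{"slide":[0,0.1,0],"angular":[0,0,0]},{"slide":[0,0,0],"angular":[0,0,0]},{"slide":[0,0,0],"angular":[0,0,0]}]'
python3 - <<'E'
from h import *
p,d=eyes.read_camera('wrist'); c=eyes.get_calibration('wrist'); cv2.imwrite('pics/w4.png',p)
M=R.from_euler('xyz',c['orientation']).as_matrix()
z=d[225:275,320:335]; v,u=np.mgrid[225:275,320:335]
P=np.stack([(u-c['cx'])/c['fx']*z,(v-c['cy'])/c['fy']*z,z],-1)@M.T+c['origin']
print(P[::7,7].round(4))
E
```

```text
t: 7.67
eef_pos: [0.5782, 0.0243, 0.0107]
eef_rot: [-1.571, 0.0, 1.603]
ft_force: [0.3, 0.3, -2.1]
grip_width: 0.0234
[[ 0.5784 -0.0133  0.03  ]
 [ 0.5783 -0.0107  0.0305]
 [ 0.5782 -0.0076  0.0295]
 [ 0.5781 -0.0052  0.0311]
 [ 0.578  -0.0022  0.0304]
 [ 0.5779  0.0008  0.0301]
 [ 0.5778  0.0038  0.0299]
 [ 0.5777  0.0069  0.0294]]
```

The disc's top is at 0.030 and falling, so the middle lid fits the middle well. Push it down fully, release and rise.

```bash
python3 -m jog '[{"slide":[0,0.1,0],"angular":[0,0,0]},{"slide":[0,0.1,0],"angular":[0,0,0]},{"slide":[0,0.1,0],"angular":[0,0,0]},{"slide":[0,0.05,0],"angular":[0,0,0]},{"slide":[0,0,0],"angular":[0,0,0]},{"slide":[0,0,0],"angular":[0,0,0]}]'
python3 -m jog '[{"slide":[0,0,0],"angular":[0,0,0]},{"slide":[0,0,0],"angular":[0,0,0]},{"slide":[0,0,0],"angular":[0,0,0]},{"slide":[0,0,0],"angular":[0,0,0]},{"slide":[0,-0.5,0],"angular":[0,0,0]},{"slide":[0,-2,0],"angular":[0,0,0]},{"slide":[0,-3,0],"angular":[0,0,0]},{"slide":[0,-3,0],"angular":[0,0,0]},{"slide":[0,0,0],"angular":[0,0,0]}]' 0.05
```

```text
t: 8.22
eef_pos: [0.5783, 0.0243, 0.008]
eef_rot: [-1.571, 0.0, 1.603]
ft_force: [-2.4, 0.0, 5.7]
grip_width: 0.0231
t: 8.97
eef_pos: [0.5816, 0.025, 0.0983]
eef_rot: [-1.579, -0.001, 1.604]
ft_force: [1.3, 0.8, 0.5]
grip_width: 0.0416
```

```bash
python3 -m jog '[{"slide":[-1,0,1],"angular":[0,0,0]},{"slide":[-2,0,2],"angular":[0,0,0]},{"slide":[-2.5,0,2.6],"angular":[0,0,0]},{"slide":[-2.5,0,2.6],"angular":[0,0,0]},{"slide":[-2.2,0,2.6],"angular":[0,0,0]},{"slide":[-1.3,0,1.5],"angular":[0,0,0]},{"slide":[-0.6,0,0.7],"angular":[0,0,0]},{"slide":[0,0,0],"angular":[0,0,0]},{"slide":[0,0,0],"angular":[0,0,0]},{"slide":[0,0,0],"angular":[0,0,0]}]'
```

```text
t: 9.8
eef_pos: [0.4532, -0.1004, 0.0924]
eef_rot: [-1.571, 0.0, 1.603]
ft_force: [-0.1, 0.3, -1.1]
grip_width: 0.0415
```

```bash
python3 -m jog '[{"slide":[0,1,0.1],"angular":[0,0,0]},{"slide":[0,2,0],"angular":[0,0,0]},{"slide":[0,2.3,0],"angular":[0,0,0]},{"slide":[0,1.5,0],"angular":[0,0,0]},{"slide":[0,0.7,0],"angular":[0,0,0]},{"slide":[0,0.26,0],"angular":[0,0,0]},{"slide":[0,0,0],"angular":[0,0,0]}]'
python3 -m jog '[{"slide":[0,0,0],"angular":[0,0,0]},{"slide":[0,0,0],"angular":[0,0,0]},{"slide":[0,0,0],"angular":[0,0,0]},{"slide":[0,0,0],"angular":[0,0,0]},{"slide":[0,0,0],"angular":[0,0,0]}]' 0.9 15
python3 - <<'E'
from h import *
c=eyes.get_calibration('wrist'); p,d=eyes.read_camera('wrist'); cv2.imwrite('pics/w5.png',p)
for q in fit(p,c,None,(215,205,440,296),.034,'grey'): print(q)
print(status.read_state()['eef_pos'])
E
```

```text
t: 10.38
eef_pos: [0.4514, -0.1004, 0.0146]
eef_rot: [-1.569, 0.0, 1.604]
ft_force: [-0.6, -0.7, 0.8]
grip_width: 0.0417
t: 10.8
eef_pos: [0.4517, -0.1007, 0.015]
eef_rot: [-1.572, -0.0, 1.603]
ft_force: [0.2, 0.7, 0.4]
grip_width: 0.0233
(array([ 0.45095816, -0.1016478 ]), np.float64(0.0792710367571833), np.float64(0.00030451694306323634))
[ 0.45169718 -0.10069694  0.01494069]
```

```bash
python3 -m jog '[{"slide":[0,-0.1,0],"angular":[0,0,0]},{"slide":[0.05,0,-1.0],"angular":[0,0,0]},{"slide":[0.07,0,-2.0],"angular":[0,0,0]},{"slide":[0.1,0,-2.5],"angular":[0,0,0]},{"slide":[0.1,0,-2.5],"angular":[0,0,0]},{"slide":[0,0,-2.5],"angular":[0,0,0]},{"slide":[0,0,-1.6],"angular":[0,0,0]},{"slide":[0,0,-0.75],"angular":[0,0,0]},{"slide":[0,0,-0.2],"angular":[0,0,0]},{"slide":[0,0,0],"angular":[0,0,0]},{"slide":[0,0,0],"angular":[0,0,0]}]'
python3 -m jog '[{"slide":[0,0.1,0],"angular":[0,0,0]},{"slide":[0,0.1,0],"angular":[0,0,0]},{"slide":[0,0.1,0],"angular":[0,0,0]},{"slide":[0,0,0],"angular":[0,0,0]},{"slide":[0,0,0],"angular":[0,0,0]}]'
```

```text
t: 11.77
eef_pos: [0.5804, -0.0935, 0.0153]
eef_rot: [-1.569, -0.0, 1.603]
ft_force: [-0.5, -0.5, -1.2]
grip_width: 0.0235
t: 12.18
eef_pos: [0.5805, -0.0936, 0.0145]
eef_rot: [-1.571, 0.0, 1.603]
ft_force: [-6.7, 1.9, 14.4]
grip_width: 0.0233
```

```bash
python3 -m jog '[{"slide":[0,-0.08,-0.08],"angular":[0,0,0]},{"slide":[0.02,0,-0.09],"angular":[0,0,0]},{"slide":[0,0,0],"angular":[0,0,0]},{"slide":[0,0,0],"angular":[0,0,0]}]'
python3 -m jog '[{"slide":[0,0.08,0],"angular":[0,0,0]},{"slide":[0,0,0],"angular":[0,0,0]},{"slide":[0,0,0],"angular":[0,0,0]}]'
```

```text
t: 12.52
eef_pos: [0.5818, -0.0935, 0.0146]
eef_rot: [-1.57, 0.0, 1.603]
ft_force: [-4.5, 0.6, 10.3]
grip_width: 0.0232
t: 12.77
eef_pos: [0.5818, -0.0935, 0.0145]
eef_rot: [-1.57, 0.0, 1.603]
ft_force: [-7.6, 1.3, 16.5]
grip_width: 0.0232
```

```bash
J="python3 -m jog"
python3 -m jog '[{"slide":[0,0,-0.07],"angular":[0,0,0]},{"slide":[0,0,0],"angular":[0,0,0]}]'|grep -E "pos|force"
python3 -m jog '[{"slide":[0.08,0,0],"angular":[0,0,0]},{"slide":[0,0,0],"angular":[0,0,0]}]'|grep -E "pos|force"
python3 -m jog '[{"slide":[-0.08,0,0],"angular":[0,0,0]},{"slide":[-0.08,0,0],"angular":[0,0,0]},{"slide":[0,0,0],"angular":[0,0,0]}]'|grep -E "pos|force"
python3 -m jog '[{"slide":[0,0,-0.08],"angular":[0,0,0]},{"slide":[0.08,0,0],"angular":[0,0,0]},{"slide":[0,0,0],"angular":[0,0,0]}]'|grep -E "pos|force"
```

```text
eef_pos: [0.5819, -0.0935, 0.0145]
ft_force: [-7.8, 1.5, 17.7]
eef_pos: [0.5821, -0.0933, 0.0145]
ft_force: [-7.5, -1.4, 15.7]
eef_pos: [0.5827, -0.0939, 0.0145]
ft_force: [-6.6, 1.7, 15.8]
eef_pos: [0.5831, -0.0939, 0.0145]
ft_force: [-6.3, -2.4, 15.8]
```

No drop anywhere across that patch: z stays at 14.5 mm. So the right lid should belong to the left well, and I'll take it round the middle lid. First, how close are the spice jars to the left well?

```bash
python3 -m jog '[{"slide":[0,-0.15,0],"angular":[0,0,0]},{"slide":[0,-0.13,0],"angular":[0,0,0]},{"slide":[0,0,0],"angular":[0,0,0]}]'
python3 - <<'E'
from h import *
c=eyes.get_calibration('side')
for u,v in [(181,352),(244,365)]: print('base',ray(c,u,v-3,0))
for u,v in [(176,297),(241,308)]: print('top',ray(c,u,v,.105))
E
```

```text
t: 13.85
eef_pos: [0.5846, -0.093, 0.0159]
eef_rot: [-1.572, -0.0, 1.603]
ft_force: [-0.2, -0.6, -1.8]
grip_width: 0.0235
base [0.56092485 0.32812683 0.        ]
base [0.44916093 0.32675437 0.        ]
top [0.55287641 0.33216611 0.105     ]
top [0.44497507 0.32941365 0.105     ]
```

```bash
python3 -m jog '[{"slide":[0.9,0,1.0],"angular":[0,0,0]},{"slide":[1.7,0,1.9],"angular":[0,0,0]},{"slide":[2.0,0,2.2],"angular":[0,0,0]},{"slide":[2.0,0,2.2],"angular":[0,0,0]},{"slide":[2.0,0,2.2],"angular":[0,0,0]},{"slide":[1.7,0,1.9],"angular":[0,0,0]},{"slide":[1.0,0,1.1],"angular":[0,0,0]},{"slide":[0.47,0,0.43],"angular":[0,0,0]},{"slide":[0,0,0],"angular":[0,0,0]},{"slide":[0,0,0],"angular":[0,0,0]}]'
python3 -m jog '[{"slide":[0.9,0,-0.97],"angular":[0,0,0]},{"slide":[1.7,0,-1.83],"angular":[0,0,0]},{"slide":[2.0,0,-2.15],"angular":[0,0,0]},{"slide":[2.0,0,-2.15],"angular":[0,0,0]},{"slide":[2.0,0,-2.15],"angular":[0,0,0]},{"slide":[1.7,0,-1.83],"angular":[0,0,0]},{"slide":[1.0,0,-1.07],"angular":[0,0,0]},{"slide":[0.5,0,-0.5],"angular":[0,0,0]},{"slide":[0,0,0],"angular":[0,0,0]},{"slide":[0,0,0],"angular":[0,0,0]},{"slide":[0,0,0],"angular":[0,0,0]}]'
```

```text
t: 14.68
eef_pos: [0.4523, 0.0207, 0.0157]
eef_rot: [-1.572, -0.0, 1.604]
ft_force: [-0.3, -0.5, -1.3]
grip_width: 0.0237
t: 15.6
eef_pos: [0.5735, 0.1413, 0.015]
eef_rot: [-1.57, 0.0, 1.602]
ft_force: [0.6, 0.2, -1.0]
grip_width: 0.0236
```

```bash
python3 -m jog '[{"slide":[0.1,0,-0.07],"angular":[0,0,0]},{"slide":[0,0.05,0],"angular":[0,0,0]},{"slide":[0,0.1,0],"angular":[0,0,0]},{"slide":[0,0.1,0],"angular":[0,0,0]},{"slide":[0,0,0],"angular":[0,0,0]},{"slide":[0,0,0],"angular":[0,0,0]}]'
```

```text
t: 16.1
eef_pos: [0.5749, 0.1433, 0.013]
eef_rot: [-1.571, 0.0, 1.603]
ft_force: [-0.3, 0.1, -1.5]
grip_width: 0.0231
```

It drops in. Seat it and release.

```bash
python3 -m jog '[{"slide":[0,0.1,0],"angular":[0,0,0]},{"slide":[0,0.1,0],"angular":[0,0,0]},{"slide":[0,0.1,0],"angular":[0,0,0]},{"slide":[0,0.1,0],"angular":[0,0,0]},{"slide":[0,0.1,0],"angular":[0,0,0]},{"slide":[0,0.05,0],"angular":[0,0,0]},{"slide":[0,0,0],"angular":[0,0,0]},{"slide":[0,0,0],"angular":[0,0,0]}]'
```

```text
t: 16.77
eef_pos: [0.575, 0.1434, 0.0079]
eef_rot: [-1.571, 0.0, 1.603]
ft_force: [-2.1, -0.5, 4.9]
grip_width: 0.0233
```

```bash
python3 -m jog '[{"slide":[0,0,0],"angular":[0,0,0]},{"slide":[0,0,0],"angular":[0,0,0]},{"slide":[0,0,0],"angular":[0,0,0]},{"slide":[0,0,0],"angular":[0,0,0]},{"slide":[0,-0.5,0],"angular":[0,0,0]},{"slide":[0,-2,0],"angular":[0,0,0]},{"slide":[0,-3,0],"angular":[0,0,0]},{"slide":[0,-3,1],"angular":[0,0,0]},{"slide":[1,-2,2],"angular":[0,0,0]},{"slide":[1,-2,2.5],"angular":[0,0,0]}]' 0.05
python3 -m jog '[{"slide":[1,-1,2.5],"angular":[0,0,0]},{"slide":[1,0,2.5],"angular":[0,0,0]},{"slide":[0.4,0,1.2],"angular":[0,0,0]},{"slide":[0,0,0.5],"angular":[0,0,0]},{"slide":[0,0,0],"angular":[0,0,0]},{"slide":[0,0,0],"angular":[0,0,0]},{"slide":[0,0,0],"angular":[0,0,0]}]'
python3 - <<'E'
from h import *
c=eyes.get_calibration('wrist'); p,d=eyes.read_camera('wrist'); cv2.imwrite('pics/w6.png',p); np.save('w6c.npy',c,allow_pickle=True)
print(status.read_state()['eef_pos'])
for q in fit(p,c,None,(180,100,480,296),.034,'grey'): print('l1?',q)
for q in fit(p,c,None,(0,100,220,296),.027,'grey'): print('seated?',q)
E
```

```text
t: 17.6
eef_pos: [0.5196, 0.1616, 0.1338]
eef_rot: [-1.572, -0.0, 1.601]
ft_force: [-0.2, 0.3, -0.2]
grip_width: 0.0418
t: 18.18
eef_pos: [0.4523, 0.1833, 0.1422]
eef_rot: [-1.571, 0.001, 1.603]
ft_force: [-0.2, 0.0, -0.3]
grip_width: 0.0416
[0.45231874 0.1831844  0.1420575 ]
l1? (array([0.43472192, 0.25897511]), np.float64(0.08434068056947715), np.float64(0.009762028701284536))
l1? (array([0.51318201, 0.230699  ]), np.float64(0.08741858151146466), np.float64(0.006468906213538753))
l1? (array([0.37206329, 0.19464193]), np.float64(0.05029633661126471), np.float64(0.013933951435449366))
l1? (array([0.56902659, 0.14083262]), np.float64(0.07920034557185375), np.float64(0.0002346708256567298))
l1? (array([0.3704761 , 0.13893128]), np.float64(0.08891206852005949), np.float64(0.014528092003582026))
l1? (array([0.44563675, 0.13247464]), np.float64(0.07992409554535272), np.float64(0.0003660651700969006))
seated? (array([0.58732656, 0.22274821]), np.float64(0.11166239340806382), np.float64(0.008477956448229941))
seated? (array([0.57292426, 0.14196615]), np.float64(0.082729001962166), np.float64(0.0005946242421105488))
seated? (array([0.63017304, 0.10896214]), np.float64(0.018040161118842733), np.float64(0.000768516271506715))
seated? (array([0.68586368, 0.16898314]), np.float64(0.1494565512003373), np.float64(0.010388742531420664))
```

View pics/w6.png

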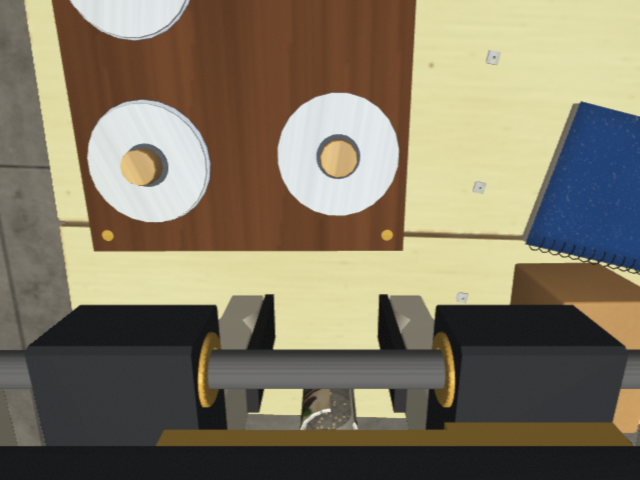

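The left lid stands at (338,154). The lid put into the left well is at (149,160), covering it squarely. Now fetch the last lid.

```bash
python3 -m jog '[{"slide":[-1,0,0.2],"angular":[0,0,0]},{"slide":[-2,1,0.3],"angular":[0,0,0]},{"slide":[-1.5,2,0.27],"angular":[0,0,0]},{"slide":[-0.53,3,0],"angular":[0,0,0]},{"slide":[0,3,0],"angular":[0,0,0]},{"slide":[0,2,0],"angular":[0,0,0]},{"slide":[0,1.2,0],"angular":[0,0,0]},{"slide":[0,0.5,0],"angular":[0,0,0]},{"slide":[0,0,0],"angular":[0,0,0]},{"slide":[0,0,0],"angular":[0,0,0]}]'
python3 -m jog '[{"slide":[0,0,0],"angular":[0,0,0]},{"slide":[0,0,0],"angular":[0,0,0]},{"slide":[0,0,0],"angular":[0,0,0]},{"slide":[0,0,0],"angular":[0,0,0]},{"slide":[0,0,0],"angular":[0,0,0]}]' 0.9 15
python3 - <<'E'
from h import *
c=eyes.get_calibration('wrist'); p,d=eyes.read_camera('wrist'); cv2.imwrite('pics/w7.png',p)
for q in fit(p,c,None,(215,205,440,296),.034,'grey'): print(q)
print(status.read_state()['eef_pos'])
E
```

```text
t: 19.07
eef_pos: [0.4459, 0.1324, 0.0154]
eef_rot: [-1.57, 0.001, 1.602]
ft_force: [-0.4, 0.2, -0.2]
grip_width: 0.0415
t: 19.48
eef_pos: [0.4458, 0.133, 0.0157]
eef_rot: [-1.571, -0.0, 1.603]
ft_force: [0.6, -1.8, 1.4]
grip_width: 0.0233
(array([0.44510596, 0.13191389]), np.float64(0.07920806837674776), np.float64(0.00023939117625756262))
[0.445781   0.13299395 0.0156825 ]
```

```bash
python3 -m jog '[{"slide":[0,-0.1,0],"angular":[0,0,0]},{"slide":[-1,0,0],"angular":[0,0,0]},{"slide":[-2,0,0],"angular":[0,0,0]},{"slide":[-2.5,0,-0.1],"angular":[0,0,0]},{"slide":[-2.5,0,-0.1],"angular":[0,0,0]},{"slide":[-2,0,0],"angular":[0,0,0]},{"slide":[-1,0,0],"angular":[0,0,0]},{"slide":[-0.26,0,0],"angular":[0,0,0]},{"slide":[0,0,0],"angular":[0,0,0]}]'
python3 -m jog '[{"slide":[-0.9,0,-0.97],"angular":[0,0,0]},{"slide":[-1.7,0,-1.83],"angular":[0,0,0]},{"slide":[-2.0,0,-2.15],"angular":[0,0,0]},{"slide":[-2.0,0,-2.15],"angular":[0,0,0]},{"slide":[-2.0,0,-2.15],"angular":[0,0,0]},{"slide":[-1.7,0,-1.83],"angular":[0,0,0]},{"slide":[-1.0,0,-1.07],"angular":[0,0,0]},{"slide":[-0.5,0,-0.55],"angular":[0,0,0]},{"slide":[0,0,0],"angular":[0,0,0]},{"slide":[0,0,0],"angular":[0,0,0]},{"slide":[0,0,0],"angular":[0,0,0]}]'
```

```text
t: 20.28
eef_pos: [0.451, 0.0198, 0.0164]
eef_rot: [-1.571, 0.0, 1.601]
ft_force: [0.5, -0.3, -0.9]
grip_width: 0.0235
t: 21.2
eef_pos: [0.581, -0.0925, 0.0163]
eef_rot: [-1.57, -0.0, 1.604]
ft_force: [0.8, 0.2, -1.6]
grip_width: 0.0234
```

```bash
python3 -m jog '[{"slide":[-0.08,0,-0.12],"angular":[0,0,0]},{"slide":[0,0.1,0],"angular":[0,0,0]},{"slide":[0,0.1,0],"angular":[0,0,0]},{"slide":[0,0.1,0],"angular":[0,0,0]},{"slide":[0,0,0],"angular":[0,0,0]},{"slide":[0,0,0],"angular":[0,0,0]}]'
```

```text
t: 21.7
eef_pos: [0.583, -0.0941, 0.0134]
eef_rot: [-1.571, 0.0, 1.603]
ft_force: [0.4, 0.2, -1.2]
grip_width: 0.0231
```

```bash
python3 -m jog '[{"slide":[0,0.1,0],"angular":[0,0,0]},{"slide":[0,0.1,0],"angular":[0,0,0]},{"slide":[0,0.1,0],"angular":[0,0,0]},{"slide":[0,0.1,0],"angular":[0,0,0]},{"slide":[0,0.08,0],"angular":[0,0,0]},{"slide":[0,0.04,0],"angular":[0,0,0]},{"slide":[0,0,0],"angular":[0,0,0]},{"slide":[0,0,0],"angular":[0,0,0]}]'
```

```text
t: 22.37
eef_pos: [0.5831, -0.0942, 0.0088]
eef_rot: [-1.571, 0.0, 1.603]
ft_force: [-2.3, 1.2, 5.5]
grip_width: 0.0232
```

```bash
python3 -m jog '[{"slide":[0,0,0],"angular":[0,0,0]},{"slide":[0,0,0],"angular":[0,0,0]},{"slide":[0,0,0],"angular":[0,0,0]},{"slide":[0,0,0],"angular":[0,0,0]},{"slide":[0,-0.5,0],"angular":[0,0,0]},{"slide":[0,-2,0],"angular":[0,0,0]},{"slide":[0,-3,0],"angular":[0,0,0]},{"slide":[0,-3,0],"angular":[0,0,0]},{"slide":[0,-3,0.5],"angular":[0,0,0]},{"slide":[1,-3,0.5],"angular":[0,0,0]},{"slide":[2,-3,0.5],"angular":[0,0,0]},{"slide":[3,-3,0.5],"angular":[0,0,0]}]' 0.05
python3 -m jog '[{"slide":[3,-2,0.5],"angular":[0,0,0]},{"slide":[3,-2,0.5],"angular":[0,0,0]},{"slide":[3,-1,0.5],"angular":[0,0,0]},{"slide":[3,0,0.5],"angular":[0,0,0]},{"slide":[2.5,0,0.5],"angular":[0,0,0]},{"slide":[1,0,0],"angular":[0,0,0]},{"slide":[0,0,0],"angular":[0,0,0]},{"slide":[0,0,0],"angular":[0,0,0]},{"slide":[0,0,0],"angular":[0,0,0]}]'
python3 - <<'E'
from h import *
c=eyes.get_calibration('wrist'); p,d=eyes.read_camera('wrist'); cv2.imwrite('pics/w8.png',p); st=status.read_state(); print(st['eef_pos'],st['t'])
M=R.from_euler('xyz',c['orientation']).as_matrix()
v,u=np.mgrid[0:480,0:640]
P=np.stack([(u-c['cx'])/c['fx']*d,(v-c['cy'])/c['fy']*d,d],-1)@M.T+c['origin']
hsv=cv2.cvtColor(p,cv2.COLOR_BGR2HSV).astype(int)
for n,w in [('w1',(.5737,.1421)),('w2',(.5777,.0242)),('w3',(.5817,-.0937))]:
    r=np.hypot(P[...,0]-w[0],P[...,1]-w[1])
    a=(r>.02)&(r<.037)&(d>0)&(P[...,2]<.07)
    print(n,'disc z med',np.median(P[a][:,2]).round(4) if a.sum() else None,a.sum())
    X=P[a]; 
    if len(X)>50: print('  tilt',np.linalg.lstsq(np.c_[X[:,:2]-w,np.ones(len(X))],X[:,2],rcond=None)[0].round(4))
s,_=eyes.read_camera('scene'); cv2.imwrite('pics/s8.png',s)
cv2.imwrite('pics/f.png',np.hstack([cv2.resize(p,(400,300)),cv2.resize(s[150:390,200:520],(400,300))]))
E
```

```text
t: 23.37
eef_pos: [0.5609, -0.0363, 0.2145]
eef_rot: [-1.571, 0.0, 1.601]
ft_force: [1.3, 1.3, -0.2]
grip_width: 0.0417
t: 24.12
eef_pos: [0.5314, 0.1178, 0.2625]
eef_rot: [-1.57, 0.0, 1.603]
ft_force: [0.9, -0.4, -0.3]
grip_width: 0.0419
[0.53149547 0.1176139  0.26243744] 24.1667
w1 disc z med 0.0274 3034
  tilt [-0.0004  0.0009  0.0274]
w2 disc z med 0.0274 3904
  tilt [-0.0008  0.0006  0.0273]
w3 disc z med None 0
```

View pics/f.png

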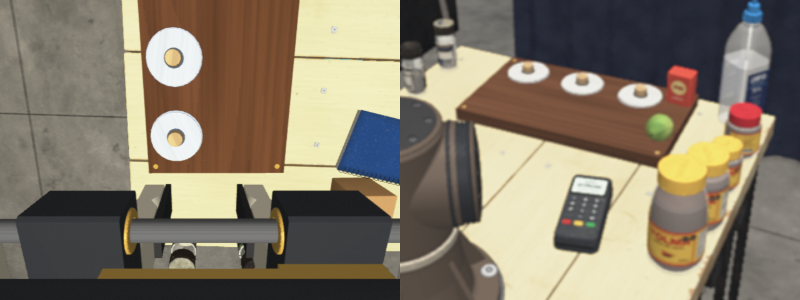

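All three wells are covered. The wrist part shows the left and middle lids; the scene part shows the three in a row, with the bystanders standing. The right lid is out of the wrist camera's view, so I check it with the scene camera's depth, then hand in.

Run:
```python
from h import *
from workcell import finish_job
c=eyes.get_calibration('scene'); p,d=eyes.read_camera('scene')
M=R.from_euler('xyz',c['orientation']).as_matrix(); v,u=np.mgrid[0:480,0:640]
P=np.stack([(u-c['cx'])/c['fx']*d,(v-c['cy'])/c['fy']*d,d],-1)@M.T+c['origin']
z=[]
for w in [(.5705,.1421),(.5745,.0245),(.5785,-.0935)]:
    r=np.hypot(P[...,0]-w[0],P[...,1]-w[1]); a=(r>.02)&(r<.036)&(d>0); z.append(np.median(P[a][:,2]))
print(np.round(z,4)); old=cv2.imread('pics/scene0.png')
df=cv2.absdiff(p,old)[180:370,395:500].max(2); print('changed px right side',(df>40).sum())
if max(z)-min(z)<.004: print(finish_job())
```

```text
[0.2874 0.0263 0.0261]
changed px right side 143
```

The right and middle lids are equally low (26 mm each by this camera). The left figure of 0.287 comes from gripper points crossing that patch; the wrist camera had that lid at 27.4 mm and flat. The 143 changed pixels are probably the right well itself, which lies partly inside that window. Handing in.

```bash
python3 -c "
from workcell import finish_job
print(finish_job())"
```

```text
the job is handed in; nothing more can be done
None
```

All three wells are closed, each by the lid that drops into it, and the job was handed in at about 24 s of the 72 s.

- **Middle lid:** it dropped into the middle well on the first try.
- **Right lid:** it stayed up at the right well, even with a small search under light pressure. I slid it round the middle lid to the left well, where it dropped in.
- **Left lid:** it went into the right well.

Lids were moved by their knobs, on the board or about 1 mm above it.

**Last checks**
- **Left and middle lids:** the wrist camera put their discs at 27.4 mm, level, against 27 mm for a seated lid.
- **Right lid:** the scene camera gave 26.1 mm, against 26.3 mm for the middle one. The tool also dropped 6.9 mm as it seated.
- **Bystanders:** they looked unmoved in the last picture, but I did not measure their positions. A pixel comparison of the right side showed 143 changed pixels, which I put down to the right well being covered.

**What disagreed**
- **Scene depth at the left well:** it gave 287 mm, most likely gripper points in the patch, so I relied on the wrist camera there.
- **Fingertip height:** the fingertips were about 34 mm higher than the stated tool geometry implies. The first grasp therefore closed on air above the middle knob without touching anything, and I lowered by the camera depth instead.

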